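# Set two soap cartons from the stock rack on the display stand

## Task

Draw both soap cartons out of the open side of the low roofed rack and stand them on the display stand, the mint one in the front row and the cream one in the back row. Each must sit on a long edge right down on its ledge behind the lip, leaning back flat against its back, centred across the row, printed face to the front. Leave the salve tin and the orange soap bar where they are.

Things in the scene. Friction and masses are not known exactly. Their poses are not given: they have to be found in the camera images.
- rack: fixed wooden rack, 62 x 139 x 84 mm; origin: centre under it. Open side at x = -28 mm faces rack -x; roof (underside 76 mm up), walls and back close the rest. Bays at y = +37.5 and -37.5 mm, 44 mm wide, 54 mm deep; floor 6 mm thick, reaching to x = -60 mm. A carton must be drawn about 50 mm along -x before it is lifted.
- stand: fixed wooden stand, two rows along y, 145 x 104 x 86 mm; origin: centre under it, front = -x. Each row has a back leaning 20 degrees to +x: a full-width board 20 mm high and a middle bar 18 mm wide, 70 mm high. A ledge square to it comes 42 mm forward, rising, to a lip 8 mm high. Back meets ledge at x = -36 mm (front row), +40 mm (back row), 14 mm up.
- front_place (a point): point of the stand's front row where the centre of a properly seated carton lies (-41.4 mm along stand x, 49 mm up); its axes are those of the stand.
- back_place (a point): point of the stand's back row where the centre of a properly seated carton lies (34.6 mm along stand x, 49 mm up); its axes are those of the stand.
- mint_carton: loose mint green soap carton 62 x 92 x 34 mm, 90 to 185 g. Origin: centre of its plain back face; x along the 62 mm, y along the 92 mm, z along the 34 mm towards the printed face. At the start it stands on a long edge (x up) in either bay, y into the rack, z to rack +y, with about 45 mm of its length sticking out of the open side.
- mint_carton_middle (a point): centre point of the mint green carton (17 mm from the origin along its z).
- cream_carton: loose cream-coloured soap carton 62 x 92 x 34 mm, 90 to 185 g. Origin: centre of its plain back face; x along the 62 mm, y along the 92 mm, z along the 34 mm towards the printed face. At the start it stands on a long edge (x up) in either bay, y into the rack, z to rack +y, with about 45 mm of its length sticking out of the open side.
- cream_carton_middle (a point): centre point of the cream-coloured carton (17 mm from the origin along its z).
- salve_tin: round tin, 63 mm across, 30 mm high, cream sides and dark green lid, a bystander standing near the work; origin: centre of its underside, z up.
- orange_soap: orange bar of soap 56 x 94 x 30 mm, a bystander lying near the work; origin: centre of its underside, z up.

How it is judged:
At the end, for the whole second after the job is handed in: Mint carton in the front row, cream carton in the back row: each on a long edge, centre within 6 mm of the seated point in depth and height and 20 mm across, leaning with the back (printed face 64 to 76 degrees from facing up, long edge along the row within 7 degrees), at rest (x of mint_carton_middle in the frame of front_place between -0.006 and 0.006 m and y of mint_carton_middle in the frame of front_place between -0.02 and 0.02 m and z of mint_carton_middle in the frame of front_place between -0.006 and 0.006 m and angle between mint_carton's own z axis and vertical between 1.12 and 1.32 rad and angle between the y axis of each of mint_carton, cream_carton and the y axis of stand, either way round below 0.12 rad and linear speed of each of mint_carton, cream_carton below 0.02 m/s and angular speed of each of mint_carton, cream_carton below 0.2 rad/s and x of cream_carton_middle in the frame of back_place between -0.006 and 0.006 m and y of cream_carton_middle in the frame of back_place between -0.02 and 0.02 m and z of cream_carton_middle in the frame of back_place between -0.006 and 0.006 m and angle between cream_carton's own z axis and vertical between 1.12 and 1.32 rad); the robot touches nothing.
It fails at once if the salve tin is shifted by more than 15 mm (distance of salve_tin from where it was at the start of the episode above 0.015 m).
It fails at once if the orange soap bar is shifted by more than 15 mm (distance of orange_soap from where it was at the start of the episode above 0.015 m).
It also fails if it takes over 48 s, if anything falls off the work surface, if the arm or the gripper's body presses on something with over 40 N, if the wrist force passes 120 N, or if a joint passes its speed limit or range.

## Robot

A 6-joint arm with a two-finger parallel gripper is mounted at the origin on a cart in front of the work surface, level with it; the furniture and walls round the work are solid. World frame = base frame: x ahead of the robot, y to its left, z up, the work surface at z = 0. Lengths are in m, angles in rad, forces in N, time in s.
With the tool pointing down it reaches from about 0.35 to 0.775 m from the base axis. Payload 5.5 kg.
Tool frame: the origin (TCP) lies on the centre line of the jaws, within the pads' length; the fingertips stand 8 mm ahead of it and the grasp point (between the pads) lies 11 mm behind it; z points along the fingers, y is the direction in which the jaws open and shut (so a half turn about z gives the same grasp; the last joint's range is limited). The gripper opens to 85 mm and grips with 20 to 120 N. Pads are 22 mm wide; open, the fingers measure 114 mm over their backs; the gripper's body (76 mm by 85 mm) begins 54 mm behind the grasp point. The pads swing forward as they close: fully open they stand 13 mm farther back than shut.
Start: joints at [1.135, 0.313, 0.046, 1.304, 0, 1.431], TCP at [0.168, 0.55, 0.239] pointing down, gripper open.
Joint ranges: [-2.76, 2.76], [-0.86, 1.69], [-1.03, 1.26], [-2.2, 2.34], [-1.47, 1.5], [-3.14, 3.14]. Speed limits (rad/s): [2.57, 2.57, 3.14, 3.14, 3.14, 3.14].

## Interface

Orientations are given as a unit quaternion [x, y, z, w].
In Python, from bench import robot gives the robot as it stands.
- The arm moves only by the tool apply_moves, never from a script. Its argument "series" is a list of rows, each an object with "dp": the shift along the world's x, y, z in m, a list of three; "roll": the turn about the world's z in rad. A call has 1 to 20 rows; each row is the pose to reach, as a shift and turn from the pose measured when the call began; what a row does not reach only later rows make up. A row lasts 1/10 s, in which the tool goes at most 50 mm and 8.59 degrees, less where a joint would pass 70% of its speed; a pose out of reach is approached as far as the arm can. A call with a gripper value outside its range is refused whole. "grip" is the closure in counts, from 0 (fully open) to 255 (shut), set as the call begins (left out, the last holds). The fingers move at their own pace and stop on an object; the grip force is fixed at half the most. Time passes only in rows, so rows that repeat a pose let the fingers close. It gives the time, the measured TCP pose, the force and the opening at its end, in the units of the state.
- robot.read_state(): the state, without advancing time (a new reading comes with each control period).
- robot.snapshot(name): name is "scene" or "top" or "wrist"; returns the picture (480x640x3 uint8, blue, green, red); there is no depth.
- robot.camera_info(name): a dict with "fx", "fy", "cx", "cy" (pixels), "xyz" and "orientation" of the camera in the world. Camera axes: x right, y down, z forward; pixel columns grow to the right and rows downward; lengths in m; the calibration is good to about 2 mm. A picture is of the moment at which its call begins: read the wrist's pose just before it. camera_info takes no time and is no camera call; for the wrist camera it gives the pose at the moment of the call.
- robot.finish_job(): hands the job in, once; it reports no verdict.
The state is a dict: "time": time; "joint_positions": joint angles; "joint_velocities": joint speeds; "effort": joint torques, N m; "tcp_pos": TCP position; "tcp_rot": TCP orientation; "ft_force": force on the tool from outside, world axes, zero at the start; "moment": the same for the moment, N m; "width": finger opening in m.
Only numpy, scipy, OpenCV 4.12 (cv2) and the standard library are available. Lean on these libraries where they do the work, as an engineer would, in place of code of your own. Each camera call takes 0.05 s, during which the arm holds its last target.

## Working session

There is one attempt and no reset: what is moved stays moved. The work goes in short steps, Python scripts to look and compute and a tool call to move; the robot and the scene stay as the last step left them, time stands still between calls to the robot, and variables do not carry over. Pictures are saved under pics/ and viewed, and the job is handed in when it is done.

Besides the shell and the picture viewer there is one more tool, called after "Request:" as a command line: name --argument value ..., lists and objects as JSON in quotes. apply_moves: Moves the arm, as the interface text tells. Its arguments: {"type":"object","properties":{"series":{"type":"array","items":{"type":"object","properties":{"dp":{"type":"array","items":{"type":"number"}},"roll":{"type":"number"}}}},"grip":{"type":"number"}},"required":["series"]}

```bash
mkdir -p pics; ls; python3 - <<'E'
from bench import robot
import cv2
s=robot.read_state();print(s)
for n in ["scene","top"]:
    print(n,robot.camera_info(n)); cv2.imwrite(f"pics/{n}0.png",robot.snapshot(n))
E
```

```text
pics
{'time': 0.0, 'joint_positions': array([ 1.13537190e+00,  3.14016799e-01,  4.49695642e-02,  1.30360927e+00,
       -3.94595172e-06,  1.43121231e+00]), 'joint_velocities': array([-8.06105485e-05, -1.54454004e-03, -5.57286088e-04,  6.38949084e-05,
       -5.33354115e-04,  4.98230770e-04]), 'effort': array([-6.90024135e-04, -4.80626929e+01,  2.98534173e+01,  1.92019099e-02,
       -1.29031991e-04, -1.56970782e-05]), 'tcp_pos': array([0.16742408, 0.54955755, 0.23839569]), 'tcp_rot': array([ 1.47381304e-01,  9.89079312e-01, -8.92470264e-04, -2.61843158e-04]), 'ft_force': array([-0.49832241,  1.06131387, -0.02756769]), 'moment': array([ 0.01261764,  0.00017501, -0.02704869]), 'width': 0.08485561352857404}
scene {'fx': 498.34769574841994, 'fy': 498.34769574841994, 'cx': 322.93784628487, 'cy': 240.101847892242, 'xyz': array([-0.06424772,  0.47535943,  0.40116676]), 'orientation': array([-0.39626829,  0.72971151, -0.4915029 ,  0.26252135])}
top {'fx': 602.4759881140177, 'fy': 602.4759881140177, 'cx': 328.19458948432805, 'cy': 246.06111927491324, 'xyz': array([0.46786719, 0.06144278, 0.92229286]), 'orientation': array([-0.70430724,  0.70803665, -0.03592484,  0.03667178])}
```

View pics/scene0.png

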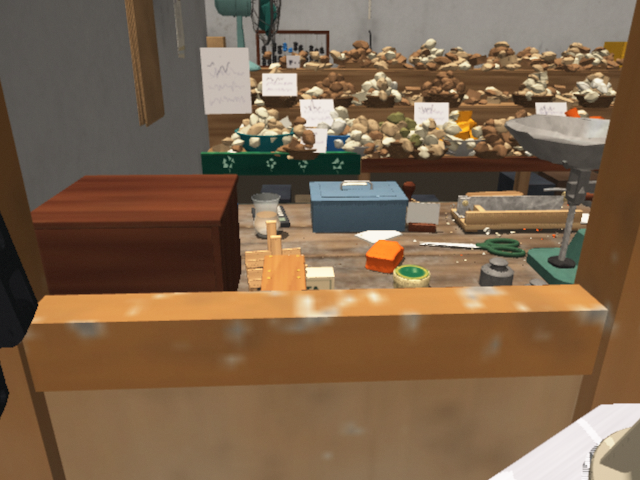

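View pics/top0.png

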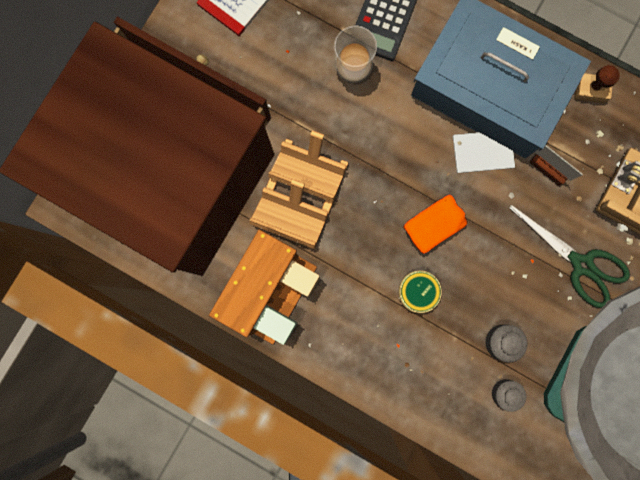

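```bash
cat > h.py <<'E'
import numpy as np,cv2
from scipy.spatial.transform import Rotation as R
from bench import robot
def cam(n):
    c=robot.camera_info(n);return c,R.from_quat(c['orientation']).as_matrix(),np.array(c['xyz'])
def ray(n,uv,z,C=None):
    c,M,o=C or cam(n)
    d=M@np.array([(uv[0]-c['cx'])/c['fx'],(uv[1]-c['cy'])/c['fy'],1.])
    return o+d*(z-o[2])/d[2]
def proj(n,p,C=None):
    c,M,o=C or cam(n)
    q=(np.atleast_2d(p)-o)@M
    return np.c_[c['cx']+c['fx']*q[:,0]/q[:,2],c['cy']+c['fy']*q[:,1]/q[:,2]]
E
python3 - <<'E'
from h import *
for uv in [(0,0),(640,0),(0,480),(640,480),(285,185)]: print(uv,ray("top",uv,0))
im=cv2.imread("pics/top0.png")
c=im[120:350,200:480]
cv2.imwrite("pics/top0c.png",cv2.resize(c[:200,:170][:, :] if 0 else c[:,:170+0],None,fx=4,fy=4,interpolation=cv2.INTER_CUBIC)[:,:680][0:600] if 0 else cv2.resize(im[225:350,200:340],None,fx=4.8,fy=4.8,interpolation=cv2.INTER_CUBIC))
cv2.imwrite("pics/top0d.png",cv2.resize(im[125:250,240:360],None,fx=4.8,fy=4.8,interpolation=cv2.INTER_CUBIC))
E
```

```text
(0, 0) [0.96346491 0.58776033 0.        ]
(640, 0) [ 0.95737679 -0.44047353  0.        ]
(0, 480) [0.21729666 0.54995633 0.        ]
(640, 480) [ 0.21270398 -0.39709209  0.        ]
(285, 185) [0.6587672  0.12885378 0.        ]
```

View pics/top0c.png

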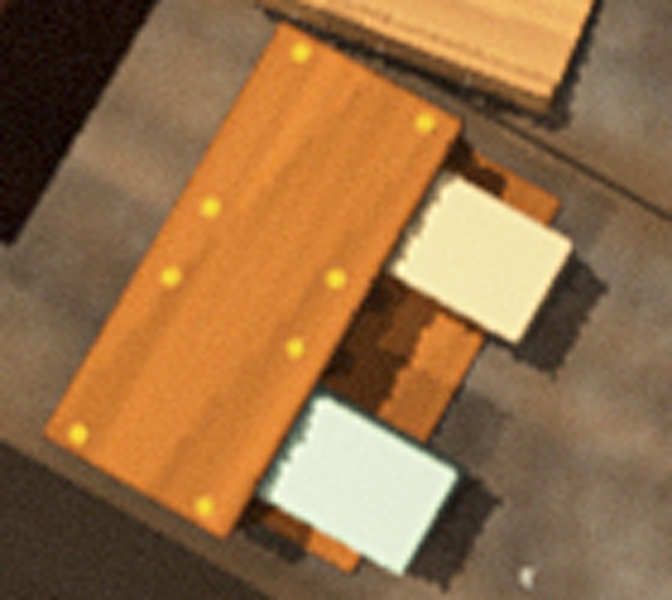

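View pics/top0d.png

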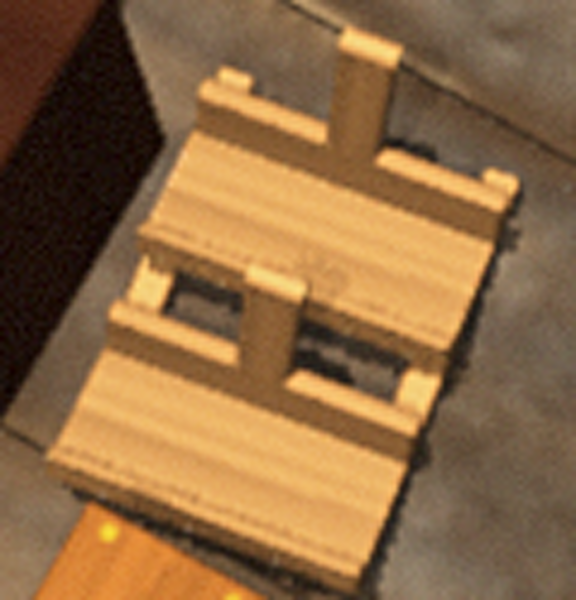

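```bash
python3 - <<'E'
from h import *
from scipy.optimize import least_squares
C=cam("top");S=cam("scene")
print("scene dir",S[1][:,2],"toolY",R.from_quat(robot.read_state()['tcp_rot']).as_matrix()[:,1])
def tri(a,b):
    f=lambda p:np.r_[proj("top",p,C)[0]-a,proj("scene",p,S)[0]-b]
    r=least_squares(f,[.6,.2,.1]);return r.x,r.fun
# cabinet corners
print(tri((177,270),(45,218)));print(tri((272,150),(220,225)));print(tri((265,115),(240,178)))
# rack
pts=np.array([(282,22),(460,120),(228,538),(45,435)])/4.8+[200,225]
w=np.array([ray("top",p,.084,C) for p in pts]);print(w)
for i in range(4): print(np.linalg.norm(w[i]-w[(i+1)%4]),np.degrees(np.arctan2(*(w[(i+1)%4]-w[i])[[1,0]])))
# cartons top z=.068
for q in [[(452,172),(572,240),(517,345),(390,272)],[(322,392),(460,470),(403,575),(262,497)]]:
    w=np.array([ray("top",np.array(p)/4.8+[200,225],.068,C) for p in q]);print(w)
    for i in range(4): print(np.linalg.norm(w[i]-w[(i+1)%4]),np.degrees(np.arctan2(*(w[(i+1)%4]-w[i])[[1,0]])))
# stand: fit
sp=[(-12.06,9,79.8,272+29,292),(-12.06,-9,79.8,272,0)]
E
```

```text
scene dir [ 0.77266373 -0.50925286 -0.37901488] toolY [ 0.29155891  0.95655145 -0.0016532 ]
(array([0.55882251, 0.36062768, 0.15613157]), array([-81.96163677, -32.00315325,  83.30084018,  25.20090941]))
(array([0.6989718 , 0.15618219, 0.09036312]), array([-10.92363134,  -5.90622151,  15.09497837,   2.75850383]))
(array([0.71233482, 0.13982983, 0.17502922]), array([ 1.51662972,  0.80321161, -2.27187424, -0.43368498]))
[[0.57803728 0.15940891 0.084     ]
 [0.54898289 0.10737112 0.084     ]
 [0.42881805 0.17392251 0.084     ]
 [0.45846141 0.22689661 0.084     ]]
0.05959940660812777 -119.17604053868573
0.1373633069213502 151.02081927287966
0.060704064240572564 60.76939991871964
0.13730614867817909 -29.440045540247098
[[0.53506736 0.1106133  0.068     ]
 [0.51472766 0.07513723 0.068     ]
 [0.48388765 0.09144467 0.068     ]
 [0.50556178 0.12890022 0.068     ]]
0.040893216117899214 -119.8271968039148
0.0348860801640809 152.13122081770283
0.04327454656932951 59.94364007078653
0.034712981781655425 -31.789732380181576
[[0.47041787 0.14879394 0.068     ]
 [0.44745555 0.10821737 0.068     ]
 [0.41711154 0.12485742 0.068     ]
 [0.43990914 0.16621074 0.068     ]]
0.04662323782268593 -119.50556411950164
0.034607086386007554 151.26051855056022
0.04722105903601736 61.13256448995383
0.035130152779780925 -29.72115526566566
```

```bash
python3 - <<'E'
from h import *
im=cv2.imread("pics/scene0.png")
cv2.imwrite("pics/s0c.png",cv2.resize(im[160:310,200:460],None,fx=3,fy=3,interpolation=cv2.INTER_CUBIC))
E
```

```text
(no output)
```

View pics/s0c.png

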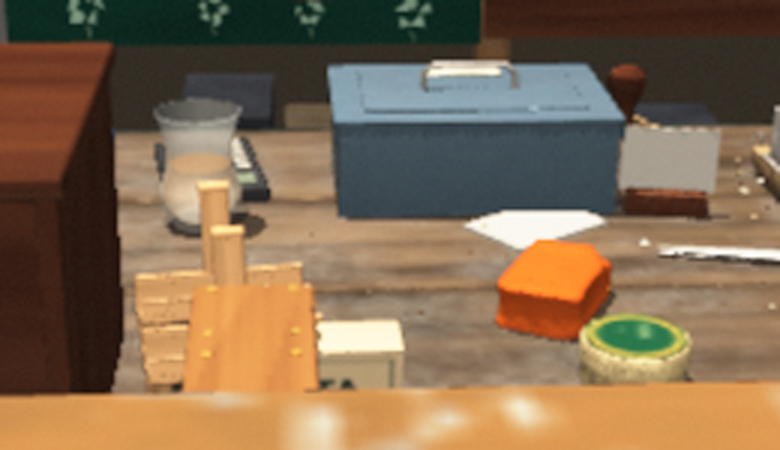

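```bash
python3 - <<'E'
from h import *
from scipy.optimize import least_squares
C=cam("top")
P=[];U=[]
def a(x,y,z,u,v): P.append((x,y,z));U.append((u/4.8+240,v/4.8+125))
a(63.9,9,79.8,340,52);a(63.9,-9,79.8,397,68)
a(-12.1,9,79.8,245,285);a(-12.1,-9,79.8,302,302)
a(46.8,52,32.8,200,98);a(46.8,-52,32.8,502,210)
a(-29.2,52,32.8,110,325);a(-29.2,-52,32.8,415,435)
a(40,52,14,197,132);a(40,-52,14,495,240)
a(-36,52,14,105,352);a(-36,-52,14,410,460)
a(-72.7,52,35.9,50,455);a(-72.7,-52,35.9,362,580)
a(3.3,52,35.9,140,228);a(3.3,-52,35.9,447,352)
P=np.array(P)/1e3;U=np.array(U)
def T(q,p): 
    c,s=np.cos(q[2]),np.sin(q[2]);return np.c_[q[0]+c*p[:,0]-s*p[:,1],q[1]+s*p[:,0]+c*p[:,1],p[:,2]]
r=least_squares(lambda q:(proj("top",T(q,P),C)-U).ravel(),[.66,.13,-.5],loss='soft_l1')
print("stand",r.x,np.degrees(r.x[2]));print((r.fun.reshape(-1,2)).round(1))
pl=T(r.x,np.array([[-.0414,0,.049],[.0346,0,.049]]));print(pl)
# rack: roof fit
for lo in (-28,-31):
  Pr=np.array([(34 if lo==-28 else 31,-69.5,84),(lo,-69.5,84),(lo,69.5,84),(34 if lo==-28 else 31,69.5,84)])/1e3
  Ur=np.array([(282,22),(460,120),(228,538),(45,435)])/4.8+[200,225]
  g=least_squares(lambda q:(proj("top",T(q,Pr),C)-Ur).ravel(),[.5,.16,1.05]);print("rack",g.x,np.degrees(g.x[2]),g.fun.round(1))
  for n,q in (("cream",[(452,172),(572,240),(517,345),(390,272)]),("mint",[(322,392),(460,470),(403,575),(262,497)])):
    w=np.array([ray("top",np.array(p)/4.8+[200,225],.068,C) for p in q])-[*g.x[:2],0]
    c,s=np.cos(g.x[2]),np.sin(g.x[2]);print(n,(np.c_[c*w[:,0]+s*w[:,1],-s*w[:,0]+c*w[:,1]]*1e3).round(1).tolist())
for uv in [(272,152),(200,270)]: print("cabbottom",ray("top",uv,0,C))
for uv in [(268,115),(178,268)]: print("cabtop",ray("top",uv,.18,C))
def inst(q,p):
    w=np.array(p)-q[:2];c,s=np.cos(q[2]),np.sin(q[2]);return c*w[0]+s*w[1],-s*w[0]+c*w[1]
for uv in [(272,152),(200,270)]: print("cab in stand",inst(r.x,ray("top",uv,0,C)[:2]))
E
```

```text
stand [ 0.65055743  0.10171395 -0.37026796] -21.21479124101769
[[-0.6  0.2]
 [-0.7  1.2]
 [-0.   0.4]
 [-0.1  1.3]
 [-1.1 -0.2]
 [ 0.4  0.6]
 [-0.8 -1.1]
 [ 0.5  0.5]
 [-1.1  0.1]
 [-0.   1.2]
 [-0.1 -0.3]
 [-0.   1.3]
 [ 0.7 -1.7]
 [ 1.  -2.9]
 [ 0.7 -1.3]
 [ 1.6 -2.7]]
[[0.61196309 0.11669517 0.049     ]
 [0.6828126  0.08919341 0.049     ]]
rack [0.50214027 0.16427692 1.06105822] 60.79415763572569 [-0.4 -1.   1.  -0.1  0.1  0.7 -0.7  0.3]
cream [[-30.8, -54.9], [-71.7, -54.5], [-72.5, -19.6], [-29.2, -20.2]]
mint [[-29.0, 20.1], [-75.6, 20.4], [-75.9, 55.0], [-28.7, 55.3]]
rack [0.50360411 0.16689554 1.06105822] 60.794157599321714 [-0.4 -1.   1.  -0.1  0.1  0.7 -0.7  0.3]
cream [[-33.8, -54.9], [-74.7, -54.5], [-75.5, -19.6], [-32.2, -20.2]]
mint [[-32.0, 20.1], [-78.6, 20.4], [-78.9, 55.0], [-31.7, 55.3]]
cabbottom [0.71132397 0.14930372 0.        ]
cabbottom [0.52709146 0.25889534 0.        ]
cabtop [0.71174459 0.137434   0.18      ]
cabtop [0.51814874 0.247564   0.18      ]
cab in stand (np.float64(0.0394273363780238), np.float64(0.06635392740312665))
cab in stand (np.float64(-0.17197722027627468), np.float64(0.10185123124026324))
```

```bash
python3 - <<'E'
from h import *
from scipy.optimize import least_squares
C=cam("top");S=cam("scene")
def tri(a,b):
    f=lambda p:np.r_[proj("top",p,C)[0]-a,proj("scene",p,S)[0]-b]
    r=least_squares(f,[.4,.4,.1]);return r.x.round(3),r.fun.round(1)
print(tri((28,262),(42,297)),tri((3,300),(35,325)))
print(tri((97,22),(85,175)),tri((5,170),(45,218)), tri((265,115),(240,178)))
for z in (.1,.2,.3,.4): print(z,ray("top",(28,262),z,C).round(3),ray("top",(395,480),z,C).round(3),ray("scene",(42,297),z,S).round(3))
c,_,_=cam("wrist");print(c['xyz'],R.from_quat(c['orientation']).as_matrix().round(2))
cv2.imwrite("pics/w0.png",robot.snapshot("wrist"))
E
```

```text
(array([0.532, 0.465, 0.121]), array([-2.1, -0.7,  1.8,  0.7])) (array([0.478, 0.484, 0.122]), array([ 6.8,  2.1, -5.2, -2. ]))
(array([0.836, 0.359, 0.181]), array([-1.1, -0.3,  1.4,  0.5])) (array([0.637, 0.451, 0.189]), array([ 9.2,  2.4, -9. , -3.8])) (array([0.712, 0.14 , 0.175]), array([ 1.5,  0.8, -2.3, -0.4]))
0.1 [0.533 0.473 0.1  ] [ 0.242 -0.024  0.1  ] [0.58  0.466 0.1  ]
0.2 [0.525 0.423 0.2  ] [ 0.269 -0.014  0.2  ] [0.366 0.469 0.2  ]
0.3 [0.517 0.373 0.3  ] [ 0.297 -0.004  0.3  ] [0.152 0.472 0.3  ]
0.4 [0.509 0.323 0.4  ] [0.324 0.007 0.4  ] [-0.062  0.475  0.4  ]
[0.10351509 0.57017868 0.3732224 ] [[ 0.29  0.92  0.26]
 [ 0.96 -0.28 -0.08]
 [-0.    0.27 -0.96]]
```

View pics/w0.png

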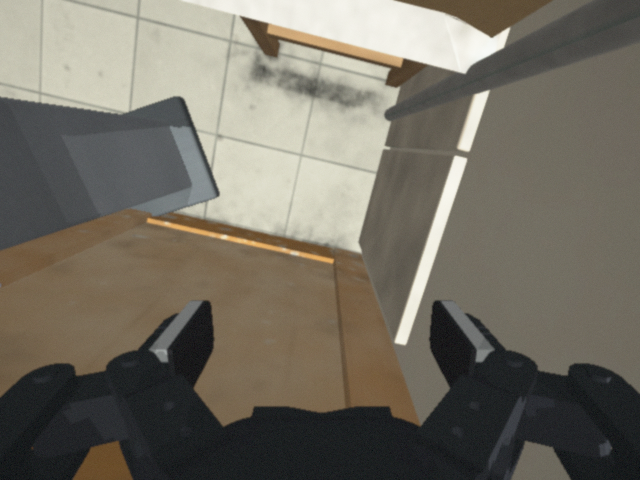

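Request:
apply_moves --series '[{"dp": [0.02,-0.03,0.03],"roll": 0.14},{"dp": [0.05,-0.06,0.05],"roll": 0.28},{"dp": [0.08,-0.1,0.05],"roll": 0.42},{"dp": [0.11,-0.14,0.05],"roll": 0.56},{"dp": [0.14,-0.18,0.05],"roll": 0.7},{"dp": [0.17,-0.22,0.05],"roll": 0.84},{"dp": [0.2,-0.26,0.05],"roll": 0.98},{"dp": [0.23,-0.3,0.05],"roll": 1.12},{"dp": [0.26,-0.34,0.04],"roll": 1.26},{"dp": [0.29,-0.38,0.03],"roll": 1.358},{"dp": [0.32,-0.42,0.02],"roll": 1.358},{"dp": [0.342,-0.449,0.01],"roll": 1.358},{"dp": [0.342,-0.449,0.0],"roll": 1.358},{"dp": [0.342,-0.449,0.0],"roll": 1.358},{"dp": [0.342,-0.449,0.0],"roll": 1.358}]' --grip 80

```text
time: 1.65
tcp_pos: [0.5091, 0.0999, 0.2377]
tcp_rot: [-0.506, 0.863, 0.0, -0.001]
ft_force: [-0.1, 0.4, 0.3]
width: 0.0585
```

```bash
python3 - <<'E'
from h import *
s=robot.read_state();print(s['time'],s['tcp_pos'],s['width'],s['joint_positions'].round(2),R.from_quat(s['tcp_rot']).as_matrix()[:,1])
import pickle
pickle.dump(cam("wrist"),open("w1.pkl","wb"))
cv2.imwrite("pics/w1.png",robot.snapshot("wrist"))
E
```

```text
1.65 [0.50909731 0.09988135 0.23765919] 0.058527904528846805 [ 0.04  0.21 -0.1   1.27 -0.   -1.02] [-0.87236386  0.48885613  0.00099007]
```

View pics/w1.png

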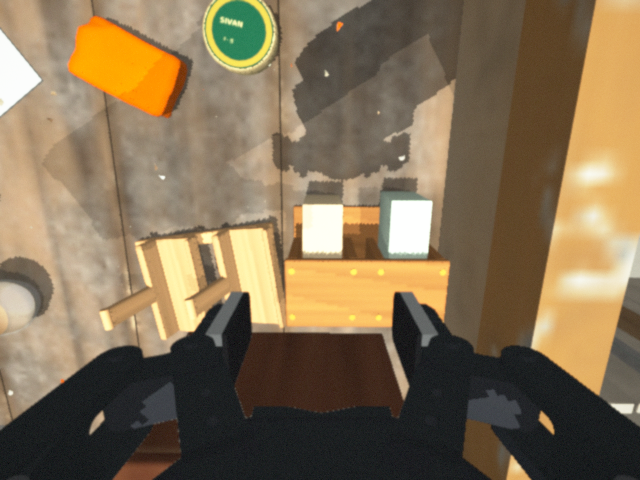

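```bash
python3 - <<'E'
from h import *
im=cv2.imread("pics/w1.png")
cv2.imwrite("pics/w1a.png",cv2.resize(im[180:340,275:460],None,fx=4,fy=3.7,interpolation=cv2.INTER_CUBIC))
cv2.imwrite("pics/w1b.png",cv2.resize(im[205:345,95:290],None,fx=4,fy=4,interpolation=cv2.INTER_CUBIC))
E
```

```text
(no output)
```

View pics/w1a.png

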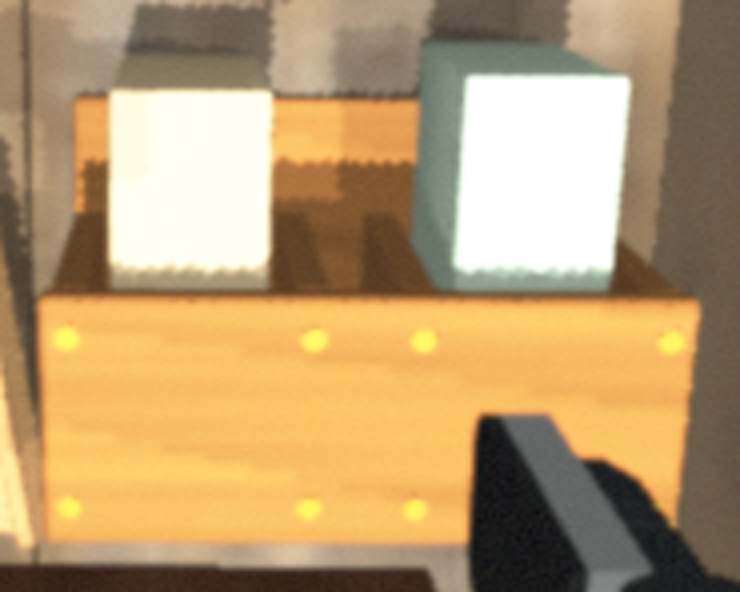

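View pics/w1b.png

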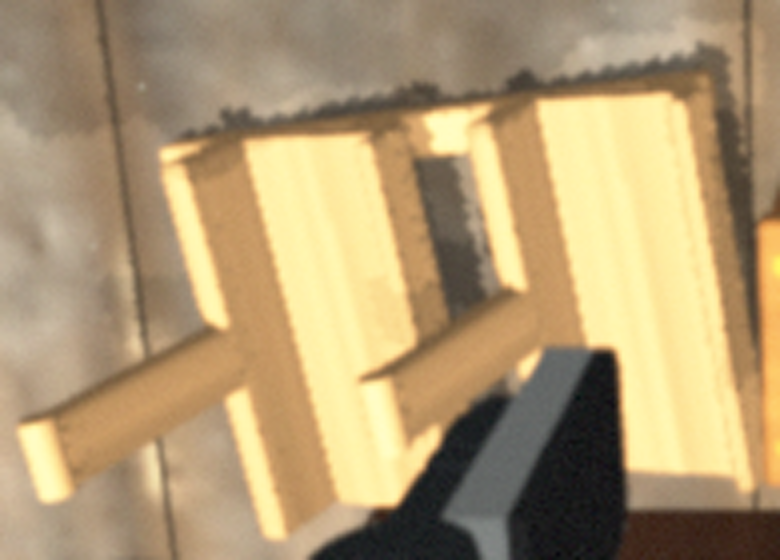

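```bash
cat > fit.py <<'E'
from h import *
import pickle
from scipy.optimize import least_squares
C=cam("top");W=pickle.load(open("w1.pkl","rb"))
def T(q,p): 
    p=np.atleast_2d(p);c,s=np.cos(q[2]),np.sin(q[2]);return np.c_[q[0]+c*p[:,0]-s*p[:,1],q[1]+s*p[:,0]+c*p[:,1],p[:,2]]
A=[(63.9,9,79.8,340,52),(63.9,-9,79.8,397,68),(-12.1,9,79.8,245,285),(-12.1,-9,79.8,302,302),(46.8,52,32.8,200,98),(46.8,-52,32.8,502,210),(-29.2,52,32.8,110,325),(-29.2,-52,32.8,415,435),(40,52,14,197,132),(40,-52,14,495,240),(-36,52,14,105,352),(-36,-52,14,410,460)]
B=[(46.8,-52,32.8,191,164),(40,-52,14,244,139),(-29.2,-52,32.8,497,118),(-36,-52,14,538,97),(46.8,52,32.8,281,540),(40,52,14,335,502),(63.9,-9,79.8,52,427),(63.9,9,79.8,76,492),(-12.1,-9,79.8,393,378),(-72.7,-52,35.9,690,92),(-72.7,52,35.9,736,485)]
A=np.array(A,float);B=np.array(B,float)
ua=A[:,3:]/4.8+[240,125];ub=B[:,3:]/4+[95,205]
fa=lambda q:proj("top",T(q,A[:,:3]/1e3),C)-ua
fb=lambda q:proj("w",T(q,B[:,:3]/1e3),W)-ub
if __name__=="__main__":
    for nm,f in (("top",fa),("wrist",fb),("both",lambda q:np.r_[fa(q),fb(q)])):
        r=least_squares(lambda q:f(q).ravel(),[.65,.1,-.37],loss='soft_l1');print(nm,r.x.round(4),np.degrees(r.x[2]).round(2));print(f(r.x).round(1).tolist())
    print(W[0])
    ur=np.array([(40,298),(700,300),(48,543)])/[4,3.7]+[275,180]
    Pr=np.array([(-28,-69.5,84),(-28,69.5,84),(34,-69.5,84)])/1e3
    g=least_squares(lambda q:(proj("w",T(q,Pr),W)-ur).ravel(),[.5,.16,1.06]);print("rack wrist",g.x,np.degrees(g.x[2]),g.fun.round(1))
    q=[.50214,.16428,1.06106]
    for n,u in (("cream",[(108,88),(272,88),(270,290),(110,290)]),("mint",[(463,75),(630,77),(612,290),(453,290)])):
        w=np.array([ray("w",np.array(p)/[4,3.7]+[275,180],.068,W) for p in u]); print(n,w[:,:2].round(4).tolist())
        w=w-[*q[:2],0]
        c,s=np.cos(q[2]),np.sin(q[2]);print(n,(np.c_[c*w[:,0]+s*w[:,1],-s*w[:,0]+c*w[:,1]]*1e3).round(1).tolist())
E
python3 fit.py
```

```text
top [ 0.6512  0.1012 -0.3666] -21.01
[[-0.4, -0.3], [-0.5, 0.7], [0.3, -0.0], [0.3, 0.8], [-0.9, -0.5], [0.6, 0.0], [-0.5, -1.4], [0.9, -0.1], [-0.9, -0.3], [0.2, 0.7], [0.3, -0.6], [0.4, 0.7]]
wrist [ 0.6522  0.1048 -0.3806] -21.81
[[-2.2, -0.8], [-0.1, -0.3], [-1.7, 0.8], [-0.3, 0.7], [1.4, 0.2], [1.0, 0.0], [0.8, -2.8], [0.6, -0.7], [0.3, -1.0], [-5.9, 2.3], [0.2, 2.0]]
both [ 0.6517  0.1034 -0.3758] -21.53
[[-1.5, -0.5], [-1.7, 0.6], [-1.3, -0.4], [-1.4, 0.5], [-2.0, -1.0], [-0.7, 0.1], [-2.0, -2.1], [-0.9, -0.1], [-2.0, -0.8], [-1.1, 0.7], [-1.2, -1.2], [-1.4, 0.7], [-2.8, -1.9], [-0.7, -1.5], [-2.3, -0.7], [-0.8, -0.8], [1.3, -0.8], [0.9, -1.0], [0.4, -4.0], [0.2, -1.8], [-0.1, -2.5], [-6.5, 0.6], [0.1, 0.4]]
{'fx': 363.8282392552175, 'fy': 363.8282392552175, 'cx': 321.32291618653574, 'cy': 243.7130604133863, 'xyz': array([0.47695676, 0.04148853, 0.37246267]), 'orientation': array([0.25060742, 0.95869858, 0.13021133, 0.0337336 ])}
rack wrist [0.5029023  0.16724379 1.05591594] 60.49952668607726 [-0.5 -0.2  1.3 -0.2 -0.8  0.7]
cream [[0.5151, 0.0766], [0.485, 0.0935], [0.5083, 0.1358], [0.539, 0.1186]]
cream [[-70.2, -54.1], [-70.1, -19.6], [-21.9, -19.3], [-21.9, -54.4]]
mint [[0.4486, 0.1105], [0.4182, 0.1281], [0.4428, 0.1725], [0.4733, 0.1554]]
mint [[-73.0, 20.5], [-72.5, 55.7], [-21.7, 55.8], [-21.8, 20.9]]
```

Request:
apply_moves --series '[{"dp": [0.001,0.002,-0.05],"roll": 0.0},{"dp": [0.001,0.002,-0.095],"roll": 0.0},{"dp": [0.001,0.002,-0.13],"roll": 0.0},{"dp": [0.001,0.002,-0.16],"roll": 0.0},{"dp": [0.001,0.002,-0.185],"roll": 0.0},{"dp": [0.001,0.002,-0.199],"roll": 0.0},{"dp": [0.001,0.002,-0.199],"roll": 0.0},{"dp": [0.001,0.002,-0.199],"roll": 0.0}]' --grip 80

```text
time: 2.5
tcp_pos: [0.51, 0.1038, 0.0403]
tcp_rot: [-0.507, 0.862, -0.0, 0.0]
ft_force: [0.5, -0.3, 0.1]
width: 0.059
```

Request:
apply_moves --series '[{"dp": [0,0,0],"roll": 0.0},{"dp": [0,0,0],"roll": 0.0},{"dp": [0,0,0],"roll": 0.0},{"dp": [0,0,0],"roll": 0.0},{"dp": [0,0,0],"roll": 0.0},{"dp": [0,0,0],"roll": 0.0}]' --grip 255

```text
time: 3.1
tcp_pos: [0.5114, 0.1042, 0.0421]
tcp_rot: [-0.507, 0.862, -0.001, 0.002]
ft_force: [-1.1, 0.7, 7.3]
width: 0.0334
```

Request:
apply_moves --series '[{"dp": [0,0,0.002],"roll": 0.0},{"dp": [-0.005,-0.009,0.003],"roll": 0.0},{"dp": [-0.012,-0.021,0.003],"roll": 0.0},{"dp": [-0.019,-0.034,0.003],"roll": 0.0},{"dp": [-0.026,-0.046,0.003],"roll": 0.0},{"dp": [-0.034,-0.061,0.003],"roll": 0.0},{"dp": [-0.034,-0.061,0.003],"roll": 0.0},{"dp": [-0.034,-0.061,0.03],"roll": 0.0},{"dp": [-0.034,-0.061,0.07],"roll": 0.0},{"dp": [-0.034,-0.061,0.11],"roll": 0.0},{"dp": [-0.034,-0.061,0.13],"roll": 0.0},{"dp": [-0.034,-0.061,0.13],"roll": 0.0},{"dp": [-0.034,-0.061,0.13],"roll": 0.0}]'

```text
time: 4.4
tcp_pos: [0.4773, 0.0431, 0.1718]
tcp_rot: [-0.507, 0.862, -0.001, 0.002]
ft_force: [0.5, -0.2, -0.3]
width: 0.0336
```

```bash
python3 - <<'E'
from h import *
import pickle
s=robot.read_state();print(s['time'],s['tcp_pos'],s['tcp_rot'],s['width'],s['ft_force'])
pickle.dump(cam("wrist"),open("w2.pkl","wb"))
cv2.imwrite("pics/w2.png",robot.snapshot("wrist"))
cv2.imwrite("pics/t2.png",cv2.resize(robot.snapshot("top")[130:370,200:480],None,fx=2.5,fy=2.5,interpolation=cv2.INTER_CUBIC))
E
```

```text
4.4 [0.47728348 0.04306079 0.17184114] [-5.07005235e-01  8.61940350e-01 -7.71844572e-04  1.98240893e-03] 0.03359494537747381 [ 0.48097024 -0.19200956 -0.32593179]
```

View pics/w2.png

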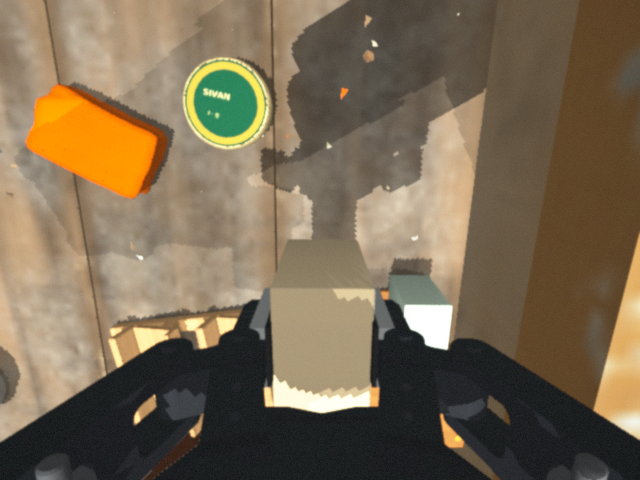

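View pics/t2.png

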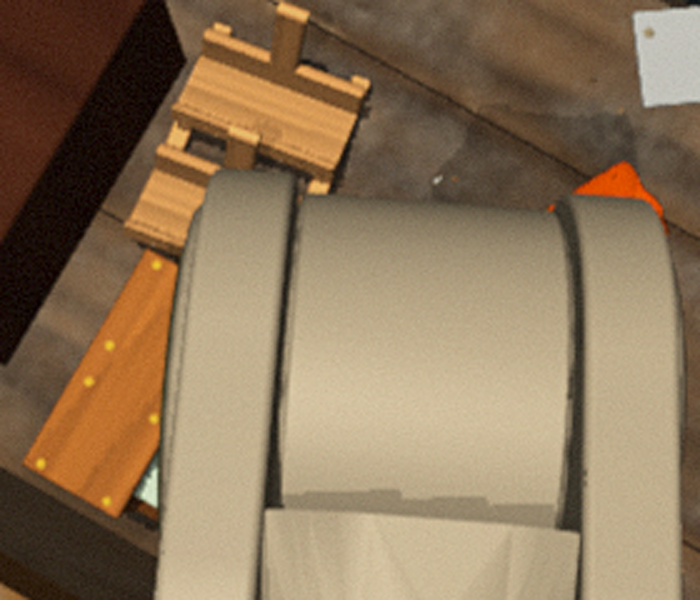

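```bash
python3 - <<'E'
from h import *
import pickle
W=pickle.load(open("w2.pkl","rb"))
s=robot.read_state();M=R.from_quat(s['tcp_rot']).as_matrix()
for z,u in ((.198,[(272,290),(374,290)]),(.136,[(288,240),(358,240)])):
    for p in u:
        w=ray("w",p,z,W);print(p,w.round(4),(M.T@(w-s['tcp_pos'])*1e3).round(1))
im=cv2.imread("pics/w2.png");cv2.imwrite("pics/w2a.png",cv2.resize(im[220:420,230:420],None,fx=3.2,fy=3,interpolation=cv2.INTER_CUBIC))
E
```

```text
(272, 290) [0.4811 0.0166 0.198 ] [ 20.9 -17.2 -27.5]
(374, 290) [0.4525 0.0325 0.198 ] [ 20.9  15.5 -27.5]
(288, 240) [0.4817 0.0164 0.136 ] [ 20.9 -17.7  34.5]
(358, 240) [0.452  0.0329 0.136 ] [20.9 16.2 34.5]
```

View pics/w2a.png

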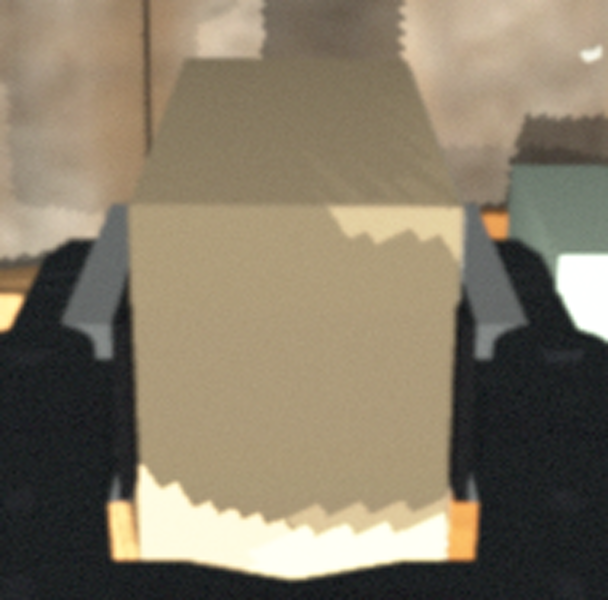

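Request:
apply_moves --series '[{"dp": [0.03,0.004,0.02],"roll": 0.04},{"dp": [0.07,0.009,0.03],"roll": 0.09},{"dp": [0.11,0.014,0.03],"roll": 0.134},{"dp": [0.15,0.02,0.03],"roll": 0.134},{"dp": [0.175,0.023,0.03],"roll": 0.134},{"dp": [0.185,0.0245,0.02],"roll": 0.134},{"dp": [0.185,0.0245,-0.01],"roll": 0.134},{"dp": [0.185,0.0245,-0.04],"roll": 0.134},{"dp": [0.185,0.0245,-0.065],"roll": 0.134},{"dp": [0.185,0.0245,-0.07],"roll": 0.134},{"dp": [0.185,0.0245,-0.07],"roll": 0.134}]'

```text
time: 5.6
tcp_pos: [0.6591, 0.0677, 0.0984]
tcp_rot: [-0.564, 0.826, 0.002, -0.001]
ft_force: [0.5, -0.6, -1.5]
width: 0.0335
```

```bash
python3 - <<'E'
from h import *
import pickle
s=robot.read_state();print(s['time'],s['tcp_pos'],R.from_quat(s['tcp_rot']).as_euler('ZYX',degrees=True),s['width'],s['ft_force'])
pickle.dump((cam("wrist"),s),open("w3.pkl","wb"))
cv2.imwrite("pics/w3.png",robot.snapshot("wrist"))
E
```

```text
5.6 [0.65911643 0.06767979 0.09838674] [-1.11387930e+02 -2.37224578e-02  1.79774522e+02] 0.033512559150144734 [ 0.49213965 -0.6189694  -1.54550345]
```

View pics/w3.png

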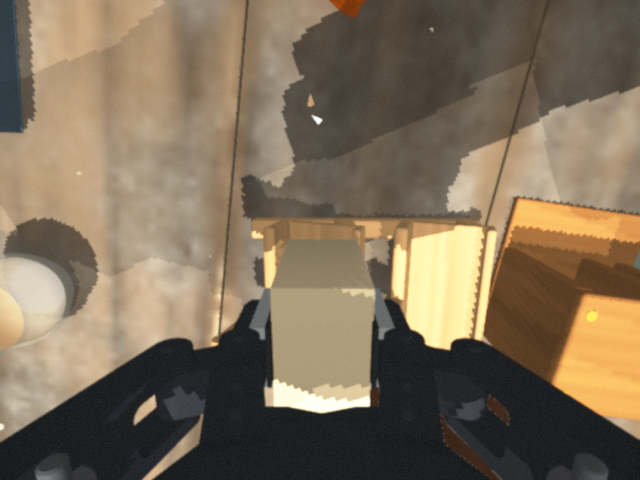

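```bash
python3 - <<'E'
import cv2
im=cv2.imread("pics/w3.png")
cv2.imwrite("pics/w3a.png",cv2.resize(im[200:350,235:510],None,fx=2.9,fy=2.9,interpolation=cv2.INTER_CUBIC))
E
```

View pics/w3a.png

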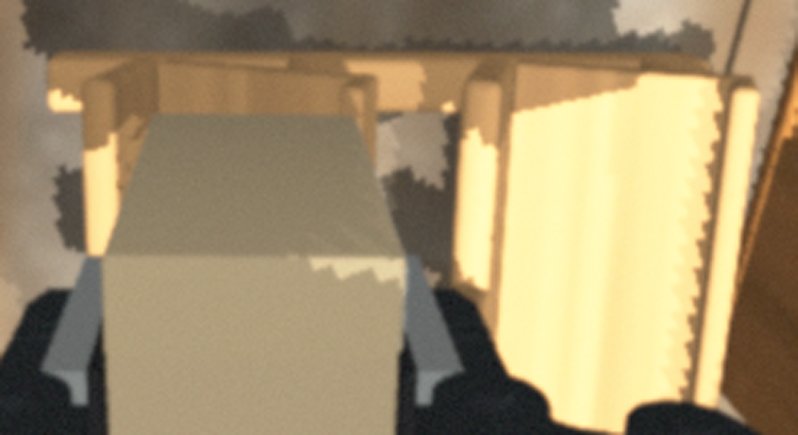

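```bash
cat > fit3.py <<'E'
from h import *
import pickle
from fit import T
from scipy.optimize import least_squares
W,s=pickle.load(open("w3.pkl","rb"))
B=np.array([(46.8,-52,32.8,117,75),(40,-52,14,158,60),(-29.2,-52,32.8,497,78),(-36,-52,14,515,63),(-72.7,-52,35.9,733,78),(3.3,-52,35.9,350,78)],float)
u=B[:,3:]/2.9+[235,200]
r=least_squares(lambda q:(proj("w",T(q,B[:,:3]/1e3),W)-u).ravel(),[.65,.1,-.37]);print(r.x,np.degrees(r.x[2]),r.fun.reshape(-1,2).round(1).tolist())
M=R.from_quat(s['tcp_rot']).as_matrix()
for q in (r.x,[.6517,.1030,-.3735]):
    c,sn=np.cos(q[2]),np.sin(q[2])
    # carton pts seen with bottom outer corners & tcp
    for nm,w in (("tcp",s['tcp_pos']),("bl",ray("w",(155/2.9+235,115/2.9+200),s['tcp_pos'][2]-.036,W)),("br",ray("w",(355/2.9+235,116/2.9+200),s['tcp_pos'][2]-.036,W)),("tl",ray("w",(103/2.9+235,256/2.9+200),s['tcp_pos'][2]+.026,W)),("tr",ray("w",(404/2.9+235,258/2.9+200),s['tcp_pos'][2]+.026,W))):
        d=w[:2]-np.array(q[:2]);print(nm,(c*d[0]+sn*d[1])*1e3,(-sn*d[0]+c*d[1])*1e3)
E
python3 fit3.py
```

```text
[ 0.65169685  0.10366464 -0.37562897] -21.521954779692123 [[-0.7, 0.7], [-0.1, -0.9], [2.9, -0.2], [0.5, -1.8], [0.9, 1.1], [-3.5, 1.0]]
tcp 20.10357797482031 -30.753952541120956
bl 36.535456062044865 -52.24565364956194
br 3.044807052803798 -52.10093892037321
tl 37.10547727796118 -52.55932953709361
tr 3.767856094104764 -52.331994756921
tcp 19.792616667731377 -30.179012445936085
bl 36.17870231273405 -51.705647836600626
br 2.6884372954661186 -51.48963282280905
tl 36.748054430040106 -52.02053657176373
tr 3.4109927870288117 -51.722227485992974
```

Request:
apply_moves --series '[{"dp": [0.0035,-0.001,0],"roll": 0.0},{"dp": [0.0035,-0.001,-0.015],"roll": 0.0},{"dp": [0.0035,-0.001,-0.027],"roll": 0.0},{"dp": [0.0035,-0.001,-0.032],"roll": 0.0},{"dp": [0.0035,-0.001,-0.033],"roll": 0.0},{"dp": [0.0035,-0.001,-0.033],"roll": 0.0}]'

```text
time: 6.25
tcp_pos: [0.6641, 0.0667, 0.0674]
tcp_rot: [-0.564, 0.826, 0.001, 0.0]
ft_force: [-0.3, -0.3, -1.6]
width: 0.0333
```

Request:
apply_moves --series '[{"dp": [0,0,-0.001],"roll": 0.0},{"dp": [0,0,-0.002],"roll": 0.0},{"dp": [0,0,-0.003],"roll": 0.0},{"dp": [0,0,-0.003],"roll": 0.0}]'

```text
time: 6.65
tcp_pos: [0.664, 0.0667, 0.0644]
tcp_rot: [-0.564, 0.826, 0.001, 0.0]
ft_force: [0.1, -0.6, -0.9]
width: 0.0332
```

Request:
apply_moves --series '[{"dp": [-0.001,0.0005,-0.001],"roll": 0.0},{"dp": [-0.001,0.0005,-0.002],"roll": 0.0},{"dp": [-0.001,0.0005,-0.002],"roll": 0.0}]'

```text
time: 6.95
tcp_pos: [0.663, 0.0672, 0.0623]
tcp_rot: [-0.564, 0.826, 0.001, 0.0]
ft_force: [-0.9, -0.1, -1.4]
width: 0.0333
```

Request:
apply_moves --series '[{"dp": [0,0,-0.001],"roll": 0.0},{"dp": [0,0,-0.001],"roll": 0.0}]'

```text
time: 7.15
tcp_pos: [0.6634, 0.0672, 0.062]
tcp_rot: [-0.564, 0.826, 0.0, 0.001]
ft_force: [-0.6, -0.0, 4.0]
width: 0.0335
```

Request:
apply_moves --series '[{"dp": [0,0,0],"roll": 0.0},{"dp": [0,0,0],"roll": 0.0},{"dp": [0,0,0],"roll": 0.0},{"dp": [0,0,0],"roll": 0.0}]' --grip 110

```text
time: 7.55
tcp_pos: [0.6636, 0.0671, 0.062]
tcp_rot: [-0.564, 0.826, 0.0, 0.001]
ft_force: [0.8, 0.1, -0.1]
width: 0.0487
```

Request:
apply_moves --series '[{"dp": [0,0,0],"roll": 0.0},{"dp": [0,0,0],"roll": 0.0},{"dp": [0,0,0],"roll": 0.0},{"dp": [0,0,0],"roll": 0.0}]' --grip 0

```text
time: 7.95
tcp_pos: [0.6634, 0.0671, 0.0619]
tcp_rot: [-0.564, 0.826, 0.0, 0.0]
ft_force: [-0.3, 0.3, 0.3]
width: 0.0854
```

```bash
python3 - <<'E'
from h import *
import pickle
s=robot.read_state();print(s['time'],s['tcp_pos'],s['width'],s['ft_force'])
pickle.dump((cam("wrist"),s),open("w4.pkl","wb"))
cv2.imwrite("pics/w4.png",robot.snapshot("wrist"))
cv2.imwrite("pics/s4.png",cv2.resize(robot.snapshot("scene")[160:310,200:460],None,fx=3,fy=3,interpolation=cv2.INTER_CUBIC))
E
```

```text
7.95 [0.66343935 0.06714673 0.06185546] 0.0853659143482399 [-0.27055399  0.30912938  0.25673138]
```

View pics/w4.png

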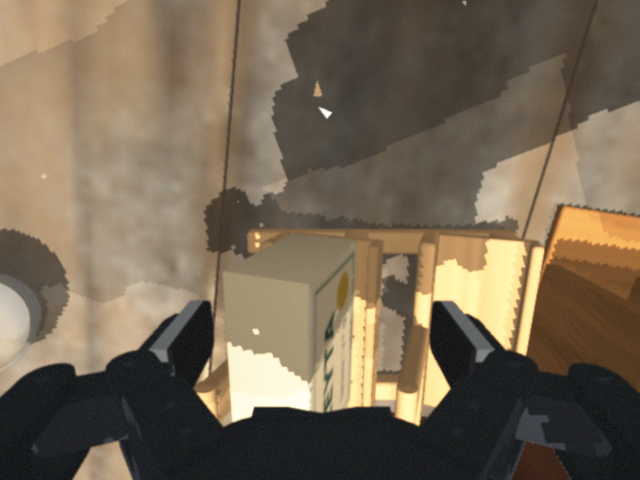

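View pics/s4.png

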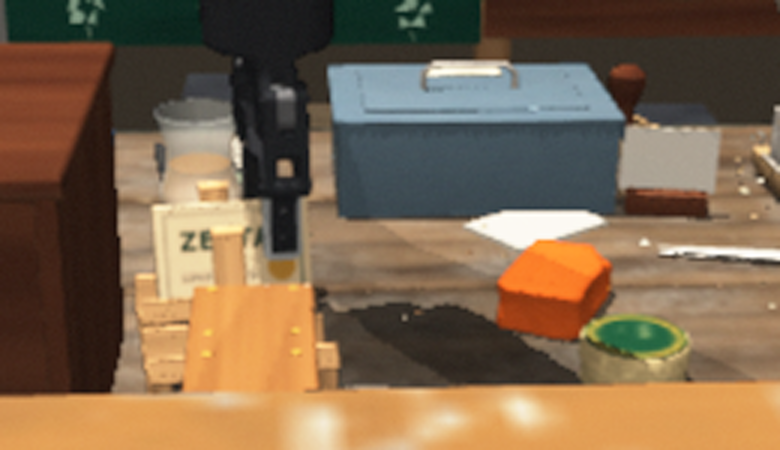

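```bash
cat > cart.py <<'E'
from h import *
from fit import T
Q=np.array([.6517,.1035,-.3745])
# carton corners in stand frame, given corner x0 (back meets ledge), y centre, slide along ledge a, lift b along back, tilt
def corners(x0,yc,a=0,b=0,tilt=20,yaw=0):
    t=np.radians(tilt);up=np.array([np.sin(t),np.cos(t)]);fw=np.array([-np.cos(t),np.sin(t)])
    l=np.radians(20);o=np.array([x0,.014])+a*np.array([-np.cos(l),np.sin(l)])+b*np.array([np.sin(l),np.cos(l)])
    P=[]
    for e in (-1,1):
        for i,j in ((0,0),(0,1),(1,1),(1,0)):   # (up,fwd): RB,FB,FT,RT
            p=o+i*.062*up+j*.034*fw
            yy=e*.046; P.append((p[0]-np.sin(yaw)*yy,yc+yy*np.cos(yaw),p[1]))
    return np.array(P)
E
python3 - <<'E'
from cart import *
import pickle
W,s=pickle.load(open("w4.pkl","rb"))
p=proj("w",T(Q,corners(.040,-.006)),W);print(p.round(1).tolist())
im=cv2.imread("pics/w4.png")
f=4;x0,y0=200,215
v=cv2.resize(im[y0:y0+150,x0:x0+190],None,fx=f,fy=f,interpolation=cv2.INTER_CUBIC)
for a,b in ((0,1),(1,2),(2,3),(3,0),(2,6),(3,7)):
    A=((p[a]-[x0,y0])*f).astype(int);B=((p[b]-[x0,y0])*f).astype(int);cv2.line(v,tuple(map(int,A)),tuple(map(int,B)),(0,0,255),1)
cv2.imwrite("pics/w4a.png",v)
E
```

```text
[[291.9, 231.8], [355.9, 237.5], [307.8, 281.9], [220.7, 269.9], [295.2, 384.9], [351.5, 398.5], [310.0, 497.5], [236.5, 472.0]]
```

View pics/w4a.png

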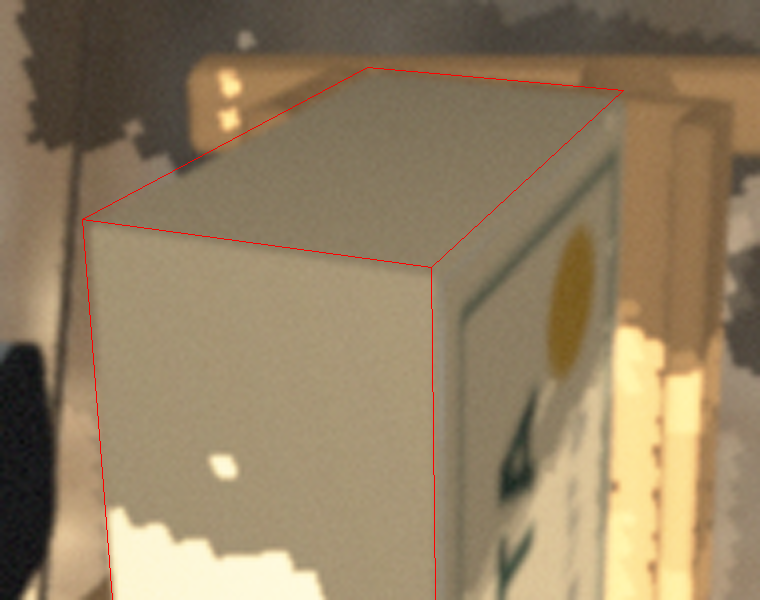

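Request:
apply_moves --series '[{"dp": [0,0,0.03],"roll": 0.0},{"dp": [0,0,0.07],"roll": 0.0},{"dp": [0,0,0.11],"roll": 0.0},{"dp": [-0.02,0.0,0.14],"roll": 0.0},{"dp": [-0.06,0.01,0.15],"roll": -0.05},{"dp": [-0.1,0.02,0.15],"roll": -0.1},{"dp": [-0.14,0.035,0.15],"roll": -0.134},{"dp": [-0.18,0.055,0.15],"roll": -0.134},{"dp": [-0.21,0.07,0.15],"roll": -0.134},{"dp": [-0.219,0.072,0.14],"roll": -0.134},{"dp": [-0.219,0.072,0.12],"roll": -0.134}]'

```text
time: 9.15
tcp_pos: [0.4438, 0.14, 0.1835]
tcp_rot: [-0.508, 0.861, -0.001, 0.002]
ft_force: [0.0, 0.4, 0.8]
width: 0.0856
```

Request:
apply_moves --series '[{"dp": [0,0,0],"roll": 0.0},{"dp": [0,0,0],"roll": 0.0},{"dp": [0,0,0],"roll": 0.0}]' --grip 80

```text
time: 9.45
tcp_pos: [0.4445, 0.14, 0.1844]
tcp_rot: [-0.508, 0.861, -0.001, 0.003]
ft_force: [0.3, 0.2, 0.7]
width: 0.0589
```

```bash
python3 - <<'E'
from h import *
import pickle
s=robot.read_state();print(s['time'],s['tcp_pos'],s['width'],R.from_quat(s['tcp_rot']).as_euler('ZYX',degrees=True))
pickle.dump((cam("wrist"),s),open("w5.pkl","wb"))
cv2.imwrite("pics/w5.png",robot.snapshot("wrist"))
E
```

```text
9.45 [0.44454421 0.14002616 0.18437477] 0.0588812833717922 [-118.96950736    0.23880984 -179.76024796]
```

View pics/w5.png

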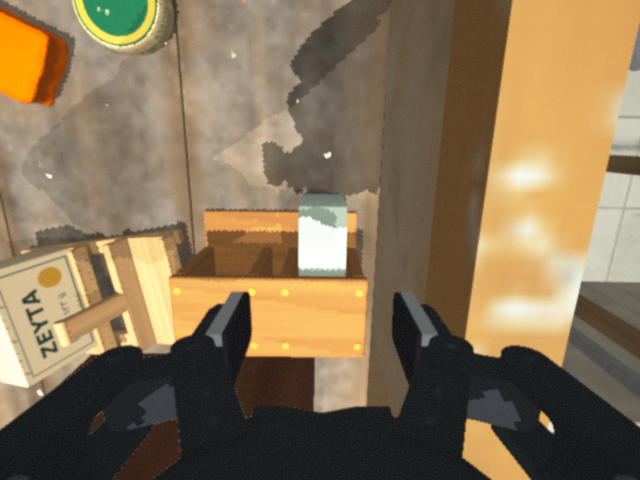

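```bash
python3 - <<'E'
from h import *
import pickle
W,s=pickle.load(open("w5.pkl","rb"));M=R.from_quat(s['tcp_rot']).as_matrix()
for p in [(299,207),(347,208),(299,276),(347,276)]: print((M.T@(ray("w",p,.068,W)-s['tcp_pos'])*1e3).round(1))
im=cv2.imread("pics/w5.png");cv2.imwrite("pics/w5a.png",cv2.resize(im[185:285,270:380],None,fx=5,fy=5,interpolation=cv2.INTER_CUBIC))
E
```

```text
[ 23.6 -16.1 116.3]
[ 22.9  17.4 116.2]
[-27.6 -17.  116.6]
[-27.6  18.3 116.4]
```

View pics/w5a.png

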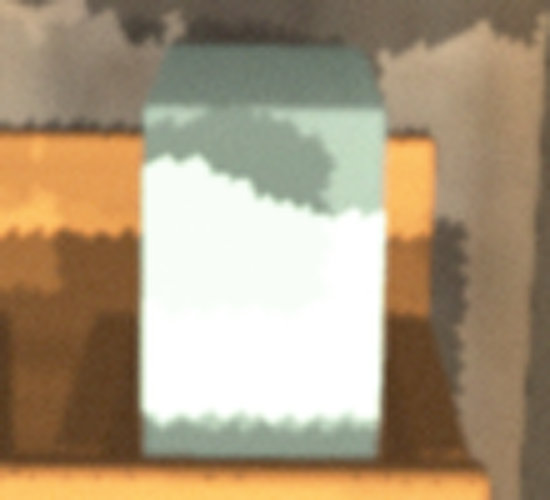

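Request:
apply_moves --series '[{"dp": [0,0,-0.04],"roll": 0.0},{"dp": [0,0,-0.08],"roll": 0.0},{"dp": [0,0,-0.11],"roll": 0.0},{"dp": [0,0,-0.135],"roll": 0.0},{"dp": [0,0,-0.143],"roll": 0.0},{"dp": [0,0,-0.143],"roll": 0.0},{"dp": [0,0,-0.143],"roll": 0.0}]'

```text
time: 10.2
tcp_pos: [0.4459, 0.1401, 0.0425]
tcp_rot: [-0.508, 0.862, -0.001, 0.004]
ft_force: [0.9, -0.7, 0.3]
width: 0.0584
```

Request:
apply_moves --series '[{"dp": [0,0,0],"roll": 0.0},{"dp": [0,0,0],"roll": 0.0},{"dp": [0,0,0],"roll": 0.0},{"dp": [0,0,0],"roll": 0.0},{"dp": [0,0,0],"roll": 0.0},{"dp": [0,0,0],"roll": 0.0}]' --grip 255

```text
time: 10.8
tcp_pos: [0.4474, 0.1403, 0.0443]
tcp_rot: [-0.508, 0.862, -0.002, 0.005]
ft_force: [-1.2, -0.8, 6.0]
width: 0.0331
```

Request:
apply_moves --series '[{"dp": [0,0,0.002],"roll": 0.0},{"dp": [-0.005,-0.009,0.003],"roll": 0.0},{"dp": [-0.012,-0.021,0.003],"roll": 0.0},{"dp": [-0.019,-0.034,0.003],"roll": 0.0},{"dp": [-0.026,-0.046,0.003],"roll": 0.0},{"dp": [-0.034,-0.061,0.003],"roll": 0.0},{"dp": [-0.034,-0.061,0.003],"roll": 0.0},{"dp": [-0.034,-0.061,0.03],"roll": 0.0},{"dp": [-0.034,-0.061,0.07],"roll": 0.0},{"dp": [-0.034,-0.061,0.11],"roll": 0.0},{"dp": [-0.034,-0.061,0.16],"roll": 0.0},{"dp": [-0.034,-0.061,0.16],"roll": 0.0}]'

```text
time: 12.0
tcp_pos: [0.4172, 0.0792, 0.2105]
tcp_rot: [-0.507, 0.862, -0.005, 0.01]
ft_force: [0.8, 0.2, -0.8]
width: 0.0336
```

```bash
python3 - <<'E'
from h import *
import pickle
s=robot.read_state();print(s['time'],s['tcp_pos'],s['width'],R.from_quat(s['tcp_rot']).as_euler('ZYX',degrees=True))
pickle.dump((cam("wrist"),s),open("w6.pkl","wb"))
im=robot.snapshot("wrist");cv2.imwrite("pics/w6.png",im)
cv2.imwrite("pics/w6a.png",cv2.resize(im[220:420,230:420],None,fx=3,fy=3,interpolation=cv2.INTER_CUBIC))
E
```

```text
12.0 [0.41722507 0.07916129 0.21052663] 0.03358361184471735 [-118.99489805    0.75292398 -178.94528317]
```

View pics/w6a.png

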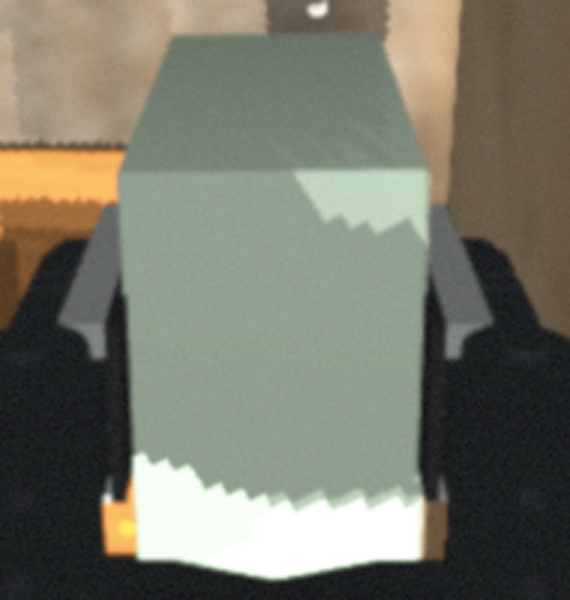

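```bash
python3 - <<'E'
from h import *
import pickle
W,s=pickle.load(open("w6.pkl","rb"));M=R.from_quat(s['tcp_rot']).as_matrix()
print(M.round(4))
for z,u in ((.0237,[(271,276.7),(373,276.7)]),(-.0383,[(288,232),(357,232)])):
    for p in u: print((M.T@(ray("w",p,s['tcp_pos'][2]+z,W)-s['tcp_pos'])*1e3).round(1))
E
```

```text
[[-0.4847 -0.8744  0.0225]
 [-0.8746  0.4849  0.0026]
 [-0.0131 -0.0184 -0.9997]]
[ 24.9 -16.8 -23.7]
[ 25.1  16.2 -24.3]
[ 24.7 -16.8  38.3]
[24.8 16.9 37.7]
```

Request:
apply_moves --series '[{"dp": [0.03,0.003,0.0],"roll": 0.04},{"dp": [0.07,0.007,0.0],"roll": 0.09},{"dp": [0.11,0.011,0.0],"roll": 0.131},{"dp": [0.15,0.015,0.0],"roll": 0.131},{"dp": [0.17,0.017,0.0],"roll": 0.131},{"dp": [0.175,0.017,-0.01],"roll": 0.131},{"dp": [0.175,0.017,-0.04],"roll": 0.131},{"dp": [0.175,0.017,-0.075],"roll": 0.131},{"dp": [0.175,0.017,-0.1],"roll": 0.131},{"dp": [0.175,0.017,-0.11],"roll": 0.131},{"dp": [0.175,0.017,-0.11],"roll": 0.131},{"dp": [0.175,0.017,-0.11],"roll": 0.131}]'

```text
time: 13.25
tcp_pos: [0.5909, 0.0961, 0.0981]
tcp_rot: [-0.563, 0.827, -0.003, 0.009]
ft_force: [-0.1, 0.1, -0.9]
width: 0.0329
```

```bash
python3 - <<'E'
from h import *
from cart import Q
import pickle
s=robot.read_state();print(s['time'],s['tcp_pos'],s['width'],R.from_quat(s['tcp_rot']).as_euler('ZYX',degrees=True))
d=s['tcp_pos'][:2]-Q[:2];c,sn=np.cos(Q[2]),np.sin(Q[2]);print("stand xy",(c*d[0]+sn*d[1])*1e3,(-sn*d[0]+c*d[1])*1e3)
pickle.dump((cam("wrist"),s),open("w7.pkl","wb"))
cv2.imwrite("pics/w7.png",robot.snapshot("wrist"))
E
```

```text
13.25 [0.59091271 0.0960975  0.09810115] 0.032918256627158665 [-111.4966471     0.65583011 -179.11358025]
stand xy -53.86627409690947 -29.125862482473007
```

View pics/w7.png

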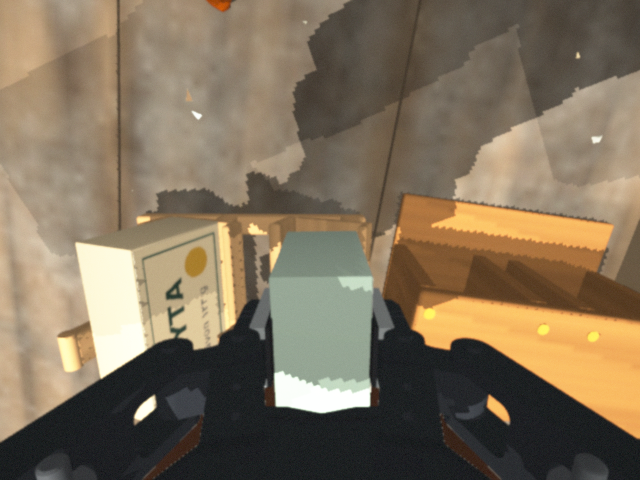

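Request:
apply_moves --series '[{"dp": [0.001,0,-0.01],"roll": 0.0},{"dp": [0.001,0,-0.02],"roll": 0.0},{"dp": [0.001,0,-0.027],"roll": 0.0},{"dp": [0.001,0,-0.03],"roll": 0.0},{"dp": [0.001,0,-0.03],"roll": 0.0},{"dp": [0.001,0,-0.03],"roll": 0.0}]'

```text
time: 13.9
tcp_pos: [0.5927, 0.0962, 0.0688]
tcp_rot: [-0.563, 0.827, -0.004, 0.01]
ft_force: [1.2, -0.5, -1.5]
width: 0.0336
```

Request:
apply_moves --series '[{"dp": [0,0,-0.001],"roll": 0.0},{"dp": [0,0,-0.002],"roll": 0.0},{"dp": [0,0,-0.002],"roll": 0.0}]'

```text
time: 14.2
tcp_pos: [0.5927, 0.0961, 0.0669]
tcp_rot: [-0.563, 0.827, -0.004, 0.01]
ft_force: [-0.2, -0.6, -1.7]
width: 0.0331
```

Request:
apply_moves --series '[{"dp": [0,0,-0.001],"roll": 0.0},{"dp": [0,0,-0.002],"roll": 0.0},{"dp": [0,0,-0.002],"roll": 0.0}]'

```text
time: 14.5
tcp_pos: [0.5926, 0.0962, 0.0647]
tcp_rot: [-0.563, 0.827, -0.004, 0.01]
ft_force: [-0.5, -0.2, -1.2]
width: 0.0333
```

Request:
apply_moves --series '[{"dp": [0,0,-0.001],"roll": 0.0},{"dp": [0,0,-0.001],"roll": 0.0}]'

```text
time: 14.7
tcp_pos: [0.5931, 0.0961, 0.0643]
tcp_rot: [-0.563, 0.827, -0.004, 0.01]
ft_force: [0.2, -0.4, 2.2]
width: 0.0333
```

Request:
apply_moves --series '[{"dp": [0,0,0],"roll": 0.0},{"dp": [0,0,0],"roll": 0.0},{"dp": [0,0,0],"roll": 0.0},{"dp": [0.002,-0.001,0],"roll": 0.0},{"dp": [0.005,-0.002,0],"roll": 0.0},{"dp": [0.008,-0.003,0],"roll": 0.0},{"dp": [0.011,-0.004,0],"roll": 0.0},{"dp": [0.014,-0.0055,0],"roll": 0.0},{"dp": [0.014,-0.0055,0],"roll": 0.0}]' --grip 110

```text
time: 15.6
tcp_pos: [0.6075, 0.0904, 0.0642]
tcp_rot: [-0.563, 0.827, -0.004, 0.01]
ft_force: [0.0, -0.5, 0.8]
width: 0.0487
```

Request:
apply_moves --series '[{"dp": [0,0,0],"roll": 0.0},{"dp": [0,0,0],"roll": 0.0},{"dp": [0,0,0],"roll": 0.0}]' --grip 82

```text
time: 15.9
tcp_pos: [0.6074, 0.0904, 0.0642]
tcp_rot: [-0.563, 0.827, -0.004, 0.01]
ft_force: [0.3, -0.4, 0.1]
width: 0.0579
```

```bash
cat > ov.py <<'E'
import sys,pickle
from cart import *
def overlay(tag,x0c,yc,box,f=4):
    s=robot.read_state();W=cam("wrist");print(s['time'],s['tcp_pos'],s['width'],s['ft_force'])
    im=robot.snapshot("wrist");cv2.imwrite(f"pics/{tag}.png",im);pickle.dump((W,s),open(tag+".pkl","wb"))
    draw(tag,x0c,yc,box,f)
def draw(tag,x0c,yc,box,f=4,**k):
    W,s=pickle.load(open(tag+".pkl","rb"));im=cv2.imread(f"pics/{tag}.png")
    x0,y0,x1,y1=box;v=cv2.resize(im[y0:y1,x0:x1],None,fx=f,fy=f,interpolation=cv2.INTER_CUBIC)
    for xc,y in zip(x0c,yc):
        p=proj("w",T(Q,corners(xc,y,**k)),W)
        for a,b in ((0,1),(1,2),(2,3),(3,0),(2,6),(3,7),(1,5)):
            cv2.line(v,tuple(int(t) for t in (p[a]-[x0,y0])*f),tuple(int(t) for t in (p[b]-[x0,y0])*f),(0,0,255),1)
    cv2.imwrite(f"pics/{tag}a.png",v)
E
python3 -c "
from ov import *
overlay('w8',[-.036],[-.0077],(180,190,440,400),3)"
```

```text
15.9 [0.60735458 0.09042826 0.06418139] 0.057850720925578046 [ 0.29191078 -0.43956545  0.06035949]
```

View pics/w8a.png

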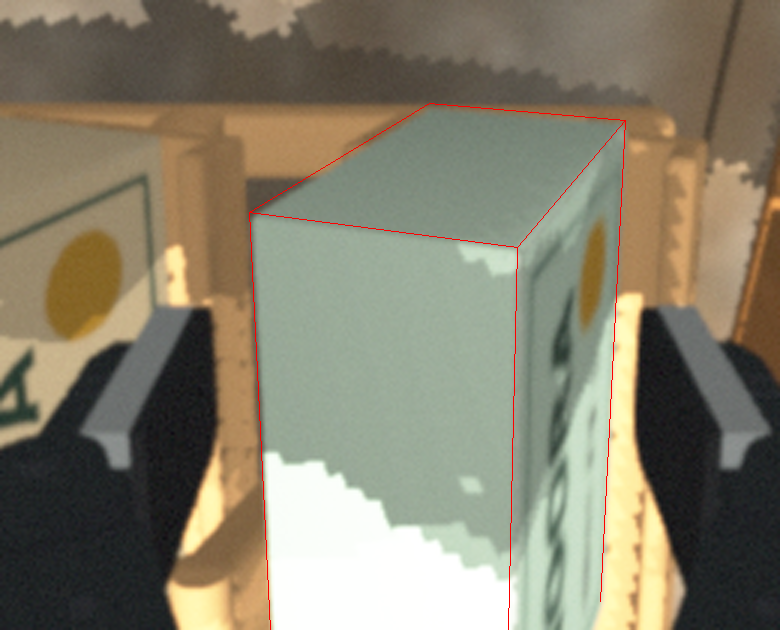

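Request:
apply_moves --series '[{"dp": [0,0,0.02],"roll": 0.0},{"dp": [0,0,0.05],"roll": 0.0},{"dp": [0,0,0.09],"roll": 0.0},{"dp": [0,-0.02,0.13],"roll": 0.0},{"dp": [0.01,-0.06,0.16],"roll": 0.0},{"dp": [0.02,-0.09,0.18],"roll": 0.0},{"dp": [0.02,-0.09,0.18],"roll": 0.0},{"dp": [0.02,-0.09,0.18],"roll": 0.0}]'

```text
time: 16.75
tcp_pos: [0.6275, -0.0002, 0.2444]
tcp_rot: [-0.562, 0.827, -0.004, 0.01]
ft_force: [-0.0, -0.2, -0.4]
width: 0.0582
```

```bash
python3 -c "
from ov import *
overlay('w9',[-.036,.040],[-.0077,-.006],(180,220,440,420),3)
cv2.imwrite('pics/t9.png',robot.snapshot('top'))"
```

```text
16.75 [ 6.27511355e-01 -1.76290400e-04  2.44412432e-01] 0.05819057517777004 [-0.03934794 -0.21635316 -0.37544858]
```

View pics/w9.png

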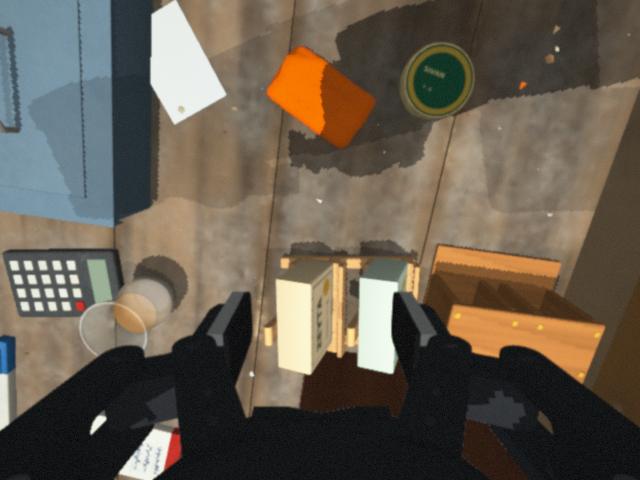

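View pics/t9.png

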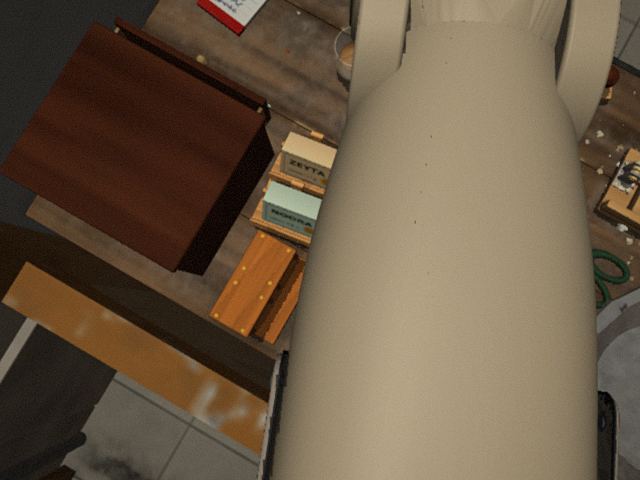

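Both cartons stand leaning on the stand with their printing to the front, and the tin and soap look untouched. I'll view the overlay for the seating.

View pics/w9a.png

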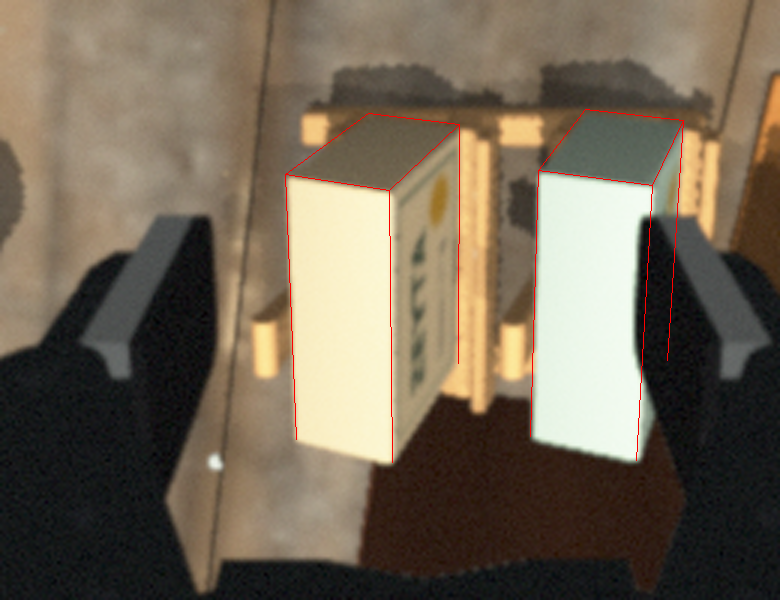

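```bash
python3 -c "
from bench import robot
print(robot.finish_job(),robot.read_state()['time'])"
```

```text
the job is handed in; nothing more can be done
the job is handed in; nothing more can be done
```

Both cartons are on the stand and the job is handed in, at about 17 s of the 48 s allowed. No verdict came back.

- **Placing:** I took the cream carton first, into the back row, then the mint one into the front row. Each was gripped across its thickness, drawn about 70 mm out of the rack, set upright on its ledge and released so it fell back against the board.
- **Seating:** In the final wrist-camera picture, the drawn outline of a fully seated carton matches the visible edges of both to within about 1–2 pixels. That is about 1–2 mm in depth and height, with the same lean and direction. Both sit 6 to 8 mm off centre towards the stand's -y side, as I intended so the rear finger cleared the middle bar (the limit is 20 mm). Both printed faces point to the front.
- **Clearances:** The gripper is well clear of everything. Forces at contact stayed below 10 N. The tin and the soap bar were never approached and look unmoved in the pictures, but I did not measure their positions.
- **Disagreements:** The top and wrist cameras put the stand about 4 mm apart sideways but within 0.5 mm in depth. A later wrist-camera fit agreed with their average. The tool had drifted by about 1° of tilt when placing the mint carton, with no visible effect.

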